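# Size a bumper collar on the sprung step gauge and sort it

## Robot

A 6-joint arm with a two-finger parallel gripper is mounted at the origin on the work surface. World frame = base frame: x ahead of the robot, y to its left, z up, the work surface at z = 0. Lengths are in m, angles in degrees, forces in N, time in s.
With the tool pointing down it reaches from about 0.375 to 0.9 m from the base axis. Payload 3.1 kg.
Tool frame: the origin (TCP) lies on the centre line of the jaws, within the pads' length; the fingertips stand 8 mm ahead of it and the grasp point (between the pads) lies 11 mm behind it (bot.tip_extent is the distance from the TCP to the fingertips, in m); z points along the fingers, y is the line along which they close (so a half turn about z gives the same grasp; the last joint's range is limited). The gripper opens to 87 mm and grips with 3 to 60 N. Pads are 19 mm wide; open, the fingers measure 117 mm over their backs; the gripper's body (75 mm by 190 mm) begins 51 mm behind the grasp point.
Start: joints at [64.372, 30.224, 82.088, -0, 67.689, -10.227], TCP at [0.166, 0.603, 0.205] pointing down, gripper open.
Joint ranges: [-176.69, 176.69], [-43.24, 126.21], [12.49, 139.97], [-82, 262], [0, 151.66], [-163.58, 163.58]. Speed limits (degrees/s): [159.86, 159.86, 180, 180, 180, 180].

## Interface

Orientations are given as a 3x3 rotation matrix whose columns are the frame's x, y, z axes.
In Python, from rig import bot, vision, workorder gives the robot as it stands.
- The arm moves only by the shell command python3 -m handwheel 'ROWS'. ROWS is JSON, a list of rows, each an object with "delta_rot": the turn, a rotation vector about the tool's x, y, z in rad, a list of three; "xyz": the shift along the tool's x, y, z in mm, a list of three; "hand": the closure, from -1 (fully open) to 1 (shut). A call has exactly 5 rows; each row is the pose to reach, as a shift and turn from the pose commanded when the call began, along the tool's axes at that moment; what a row does not reach only later rows make up. A row lasts 1/8 s, in which the tool goes at most 62.5 mm and 10.7 degrees, less where a joint would pass 70% of its speed; a pose out of reach is approached as far as the arm can. A call with a gripper value outside its range is refused whole. The fingers move at their own pace and stop on an object; the grip force is fixed at half the most. Time passes only in rows, so rows that repeat a pose let the fingers close, or fill a call up. It gives the time, the measured TCP pose, the force, the opening and the grip force at its end, in the units of the state.
- bot.read_state(): the state, without advancing time (a new reading comes with each control period).
- vision.capture(name): name is "side" or "top" or "wrist"; returns the picture (400x640x3 uint8, red, green, blue); there is no depth.
- vision.camera_model(name): a dict with "camera_matrix" (3x3 intrinsics, pixels), "camera_from_world" (4x4, takes a point from world to camera coordinates). Camera axes: x right, y up, looking along -z (the intrinsics and any distortion apply to the point x, -y, -z); pixel columns grow to the right and rows downward; lengths in m; the calibration is good to about 2 mm. A picture is of the moment at which its call begins: read the wrist's pose just before it. camera_model takes no time and is no camera call; for the wrist camera it gives the pose at the moment of the call.
- workorder.hand_in(): hands the job in; it is judged then, once.
The state is a dict: "time_s": time; "joint_positions": joint angles; "qvel": joint speeds; "tau": joint torques, N m; "position": TCP position; "tcp_rot": TCP orientation; "force": force on the tool from outside, world axes, zero at the start; "moment": the same for the moment, N m; "opening": opening from 0.0 (shut) to 1.0 (fully open); "grasp_force": force on a finger pad.
Only numpy, scipy, OpenCV 4.12 (cv2) and the standard library are available. Lean on these libraries where they do the work, as an engineer would, in place of code of your own. Each camera call takes 0.05 s, during which the arm holds its last target. There are 200 camera calls.

## Task

Size the green collar lying on the black square mat: slide it down over the stepped gauge spindle until a coloured band stops it, and press it down there with about 10 newtons for a moment so the sprung spindle gives a little, never more than 16. Then lift it off and lay it flat in the tray of the colour of the band that stopped it, and let go. Leave the two collars on the cork mats and everything else where they are.

Things in the scene. Friction and masses are not known exactly. Their poses are not given: they have to be found in the camera images.
- collar_p: Green plastic bumper collar for a measuring cylinder: a plain ring, 56 mm outside, 22 mm tall, 40 to 85 g. Its bore is 27, 33 or 39 mm: the three collars have one of each, and which has which is not told. Origin: centre of its underside, z up along its axis. It starts flat on one of the three square mats.
- collar_q: Green plastic bumper collar for a measuring cylinder: a plain ring, 56 mm outside, 22 mm tall, 40 to 85 g. Its bore is 27, 33 or 39 mm: the three collars have one of each, and which has which is not told. Origin: centre of its underside, z up along its axis. It starts flat on one of the three square mats.
- collar_r: Green plastic bumper collar for a measuring cylinder: a plain ring, 56 mm outside, 22 mm tall, 40 to 85 g. Its bore is 27, 33 or 39 mm: the three collars have one of each, and which has which is not told. Origin: centre of its underside, z up along its axis. It starts flat on one of the three square mats.
- intake_mat: Black square mat, 85 x 85 x 3 mm, fixed; the collar to be sized starts on its middle (within 8 mm). Origin: centre of its underside, on the bench. The other two collars start on two cork-coloured mats of the same size.
- gauge: Grey square base of the bore gauge, 100 x 100 x 22 mm with a 44 mm round boss on top up to 30 mm, fixed to the bench. Origin: centre of its underside; the spindle stands upright on its centre.
- spindle (a joint): How far the gauge's sprung spindle is pressed down, m: 0 at rest, 0.008 at its lower stop. It begins to give at about 4 N and then takes 2 N more per mm (10 N: 3 mm; 16 N: 6 mm). A 27 mm bore is stopped by the yellow band, 33 mm by the red band, 39 mm by the blue flange.
- spindle_tip (a point): Tip of the upright spindle's nose, on its axis; 132 mm above the bench at rest. Below it the nose widens to a bare aluminium pilot, 24 mm across, from 118 mm down to 102 mm, where the yellow band begins.
- stop_yellow (a point): Point on the spindle's axis at the height where the underside of a 27 mm bore collar comes to rest, stopped by the yellow band's cone. z is up along the axis; it sinks with the spindle. 100.5 mm above the bench at rest. The yellow band is 30 mm across from 80 to 99 mm, coned 45 degrees in to 24 mm across at 102 mm.
- stop_red (a point): Point on the spindle's axis at the height where the underside of a 33 mm bore collar comes to rest, stopped by the red band's cone. z is up along the axis; it sinks with the spindle. 78.5 mm above the bench at rest. The red band is 36 mm across from 58 to 77 mm, coned 45 degrees in to 30 mm across at 80 mm.
- stop_blue (a point): Point on the spindle's axis at the height where the underside of a 39 mm bore collar comes to rest, stopped by the blue flange's flat top. z is up along the axis; it sinks with the spindle. 58 mm above the bench at rest. The blue flange is 48 mm across from 42 to 58 mm.
- tray_yellow: Shallow square tray in yellow plastic, 115 x 115 mm outside, rim 10 mm high, walls and floor about 4 mm, fixed on the black sorting mat (its underside 3 mm above the bench). Origin: centre of its underside, z up, sides along x and y. Takes the collar that the yellow band stops.
- tray_red: Shallow square tray in red plastic, 115 x 115 mm outside, rim 10 mm high, walls and floor about 4 mm, fixed on the black sorting mat (its underside 3 mm above the bench). Origin: centre of its underside, z up, sides along x and y. Takes the collar that the red band stops.
- tray_blue: Shallow square tray in blue plastic, 115 x 115 mm outside, rim 10 mm high, walls and floor about 4 mm, fixed on the black sorting mat (its underside 3 mm above the bench). Origin: centre of its underside, z up, sides along x and y. Takes the collar that the blue band stops.
- measuring_cylinder: Bystander: glass measuring cylinder, 200 mm tall, on a blue 64 mm foot. Origin: centre of its underside.
- beaker: Bystander: glass beaker, 70 mm wide, 90 mm tall. Origin: centre of its underside.
- wash_bottle: Bystander: white bottle with a yellow cap, 64 mm wide, 160 mm tall. Origin: centre of its underside.
- dish_stack: Bystander: stack of three clear 90 mm culture dishes, 44 mm tall. Origin: centre of its underside.
- marker_pen: Bystander: black pen, 130 mm long, 12 mm thick, lying flat.
- sample_jar: Bystander: amber jar with an orange lid, 56 mm wide, 70 mm tall. Origin: centre of its underside.
Not all that is in view belongs to the job. Of the things like the intake_mat, leave any that is turquoise; of the rest the smaller one is meant. What is shaped like the collar_p but blue or yellow is not meant.

How it is judged (in metres and radians):
On the way:
1. the collar is stopped on the spindle and pressed so that the spindle gives 1.5 mm or more (about 7 N) for 0.3 s (((horizontal distance between collar_p and stop_yellow below 0.004 m and z of collar_p in the frame of stop_yellow between -0.003 and 0.003 m and angle between collar_p's own z axis and vertical below 0.1 rad) or (horizontal distance between collar_q and stop_red below 0.004 m and z of collar_q in the frame of stop_red between -0.003 and 0.003 m and angle between collar_q's own z axis and vertical below 0.1 rad) or (horizontal distance between collar_r and stop_blue below 0.004 m and z of collar_r in the frame of stop_blue between -0.003 and 0.003 m and angle between collar_r's own z axis and vertical below 0.1 rad)) and value of joint spindle above 0.0015 m), for 0.3 s.
At the end, for the whole second after the job is handed in: The collar from the black mat lies flat and still in the tray whose colour is the band that stopped it (centres within 36 mm, tilt under 0.1 rad), let go; the other collars within 20 mm of their start; no collar within 70 mm of the black mat's centre; spindle free and up (((horizontal distance between collar_p and tray_yellow below 0.036 m and z of collar_p in the frame of tray_yellow between 0.001 and 0.007 m and angle between collar_p's own z axis and vertical below 0.1 rad and linear speed of collar_p below 0.02 m/s and distance of each of collar_q, collar_r from where it was at the start of the episode below 0.02 m) or (horizontal distance between collar_q and tray_red below 0.036 m and z of collar_q in the frame of tray_red between 0.001 and 0.007 m and angle between collar_q's own z axis and vertical below 0.1 rad and linear speed of collar_q below 0.02 m/s and distance of each of collar_p, collar_r from where it was at the start of the episode below 0.02 m) or (horizontal distance between collar_r and tray_blue below 0.036 m and z of collar_r in the frame of tray_blue between 0.001 and 0.007 m and angle between collar_r's own z axis and vertical below 0.1 rad and linear speed of collar_r below 0.02 m/s and distance of each of collar_p, collar_q from where it was at the start of the episode below 0.02 m)) and value of joint spindle below 0.001 m and horizontal distance between each of collar_p, collar_q, collar_r and intake_mat above 0.07 m); the robot touches nothing.
It fails at once if the spindle is loaded with more than 16 N (contact force between anything else and spindle above 16 N).
It fails at once if a bystander is moved by more than 30 mm (distance of any of measuring_cylinder, beaker, wash_bottle, dish_stack, marker_pen, sample_jar from where it was at the start of the episode above 0.03 m).
It also fails if it takes over 48 s, if anything falls off the work surface, if the arm or the gripper's body presses on something with over 40 N, if the wrist force passes 120 N, or if a joint passes its speed limit or range.

## Working session

There is one attempt and no reset: what is moved stays moved. The work goes in short steps, Python scripts to look and compute and a shell command to move; the robot and the scene stay as the last step left them, time stands still between calls to the robot, and variables do not carry over. Pictures are saved under pics/ and viewed, at most 10 in all, crops included, and the job is handed in when it is done.

```bash
ls; mkdir -p pics; python3 - <<'E'
from rig import bot,vision
import cv2,numpy as np
s=bot.read_state();print(s)
for n in("top","side"):
    im=vision.capture(n);cv2.imwrite(f"pics/{n}0.png",im[...,::-1]);m=vision.camera_model(n);print(n,m)
E
```

```text
pics
{'time_s': 0.0, 'joint_positions': array([ 6.43719697e+01,  3.02781315e+01,  8.21600294e+01, -2.26994097e-03,
        6.76909290e+01, -1.02268444e+01]), 'qvel': array([ 0.00168452, -0.01637707,  0.00121785, -0.04474621,  0.07176891,
        0.09089287]), 'tau': array([ 1.50534321e-03, -4.40042102e+01, -1.76591116e+01,  6.32895716e-02,
        5.85482048e-02, -1.78563528e-04]), 'position': array([0.16560378, 0.60181229, 0.20366044]), 'tcp_rot': array([[-9.64093741e-01,  2.65560487e-01, -9.41454423e-04],
       [ 2.65561906e-01,  9.64091636e-01, -2.04724296e-03],
       [ 3.63981498e-04, -2.22374856e-03, -9.99997461e-01]]), 'force': array([-0.72890468, -0.85771045, -0.59608699]), 'moment': array([ 0.06407246, -0.02151354,  0.05705921]), 'grasp_force': 0.0, 'opening': 1.0010053962960654}
top {'camera_matrix': array([[419.87795538,   0.        , 322.31481445],
       [  0.        , 419.87795538, 200.50040932],
       [  0.        ,   0.        ,   1.        ]]), 'camera_from_world': array([[ 0.02010406, -0.99978758, -0.0045409 , -0.01788785],
       [ 0.99388331,  0.01949163,  0.10870161, -0.48548599],
       [-0.10859001, -0.00669847,  0.99406405, -1.16553143],
       [ 0.        ,  0.        ,  0.        ,  1.        ]])}
side {'camera_matrix': array([[386.84626515,   0.        , 320.62254403],
       [  0.        , 386.84626515, 202.14135294],
       [  0.        ,   0.        ,   1.        ]]), 'camera_from_world': array([[ 0.67375083, -0.7388665 , -0.01166676, -0.34169734],
       [ 0.55983882,  0.50006835,  0.66069066, -0.33695092],
       [-0.48232802, -0.45167238,  0.75056762, -1.06366489],
       [ 0.        ,  0.        ,  0.        ,  1.        ]])}
```

View pics/top0.png

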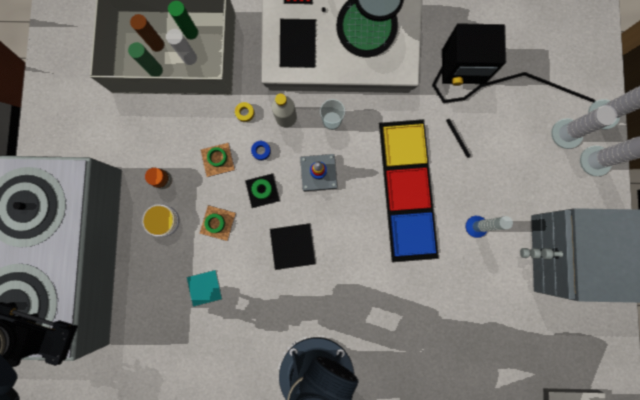

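View pics/side0.png

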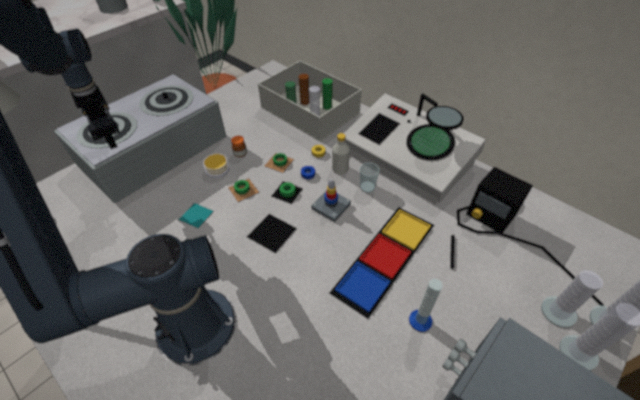

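Top view: the green collar on the small black mat is at (261,189), the gauge at (319,172), and the yellow/red/blue trays at (404,146)/(409,190)/(413,235). The cork collars are at (216,157) and (214,222), with blue and yellow decoy rings at (261,151) and (244,111). The side view agrees.

```bash
cat > h.py <<'E'
from rig import bot,vision
import cv2,numpy as np
def ray(m,u,v):
    K=m["camera_matrix"];T=m["camera_from_world"];R=T[:3,:3]
    d=R.T@(np.array([(u-K[0,2])/K[0,0],-(v-K[1,2])/K[1,1],-1.]));return -R.T@T[:3,3],d
def plane(m,u,v,z):
    o,d=ray(m,u,v);return o+d*(z-o[2])/d[2]
def proj(m,p):
    T=m["camera_from_world"];c=T[:3,:3]@np.array(p)+T[:3,3];K=m["camera_matrix"]
    return K[0,0]*c[0]/-c[2]+K[0,2],K[1,1]*-c[1]/-c[2]+K[1,2]
def blobs(im,lo,hi,amin=30):
    h=cv2.cvtColor(im,cv2.COLOR_RGB2HSV);k=cv2.inRange(h,np.array(lo),np.array(hi))
    cs,_=cv2.findContours(k,cv2.RETR_EXTERNAL,cv2.CHAIN_APPROX_NONE)
    return [c for c in cs if cv2.contourArea(c)>amin]
def totool(p):
    "mm shift along tool axes to world point p, and tool yaw"
    s=bot.read_state();return (s["tcp_rot"].T@(np.array(p)-s["position"])*1000).round(1)
E
python3 - <<'E'
from h import *
m=vision.camera_model("top");im=cv2.imread("pics/top0.png")[...,::-1].copy()
def show(n,lo,hi,z,x0=185,x1=450,y0=90,y1=275):
    for c in blobs(im,lo,hi):
        (u,v),(w,h),a=cv2.minAreaRect(c)
        if x0<u<x1 and y0<v<y1: print(n,round(u),round(v),w,h,a,plane(m,u,v,z).round(4))
show("green",(45,90,40),(75,255,255),.025)
show("yel",(20,120,100),(35,255,255),.013)
show("red",(0,150,80),(8,255,255),.013)
show("blue",(105,130,60),(125,255,255),.013)
show("grey",(95,25,90),(115,110,200),.022)
show("black",(0,0,0),(179,255,45),.003)
E
```

```text
green 214 223 18.0 19.0 90.0 [0.4159 0.2954 0.025 ]
green 261 188 20.0 20.0 90.0 [0.5183 0.1674 0.025 ]
green 217 157 18.384775161743164 18.384775161743164 45.0 [0.6073 0.2989 0.025 ]
yel 405 144 39.34530258178711 40.7258415222168 85.60128784179688 [ 0.6561 -0.2453  0.013 ]
yel 244 111 18.0 18.0 90.0 [0.7475 0.2275 0.013 ]
yel 280 98 10.60660171508789 10.60660171508789 45.0 [0.7875 0.1228 0.013 ]
red 408 189 40.741085052490234 41.193763732910156 84.80557250976562 [ 0.5264 -0.2545  0.013 ]
blue 413 234 41.937965393066406 42.436241149902344 85.2363510131836 [ 0.3971 -0.268   0.013 ]
blue 318 172 12.225142478942871 16.520462036132812 82.40535736083984 [0.5697 0.005  0.013 ]
blue 260 150 18.0 18.0 90.0 [0.6315 0.1762 0.013 ]
grey 313 177 36.55580139160156 22.20863151550293 58.392494201660156 [0.5538 0.0211 0.022 ]
grey 324 160 8.040761947631836 12.355317115783691 78.69007110595703 [ 0.603  -0.0094  0.022 ]
black 292 246 39.739402770996094 39.88081741333008 81.8698959350586 [0.3551 0.0755 0.003 ]
black 262 190 27.163990020751953 27.649059295654297 75.96376037597656 [0.5149 0.1675 0.003 ]
black 408 190 139.2668914794922 45.463768005371094 84.49958801269531 [ 0.5231 -0.2565  0.003 ]
```

```bash
python3 -c "
from h import *
print(totool((.518,.167,.18)))"
```

```text
[-455.2 -325.7   24.3]
```

```bash
python3 -m handwheel '[{"xyz":[-45,-32.5,2],"delta_rot":[0,0,0],"hand":-1},{"xyz":[-91,-65,5],"delta_rot":[0,0,0],"hand":-1},{"xyz":[-137,-98,8],"delta_rot":[0,0,0],"hand":-1},{"xyz":[-182,-130,10],"delta_rot":[0,0,0],"hand":-1},{"xyz":[-228,-163,12],"delta_rot":[0,0,0],"hand":-1}]' && python3 -m handwheel '[{"xyz":[-45,-32.5,2],"delta_rot":[0,0,0],"hand":-1},{"xyz":[-91,-65,5],"delta_rot":[0,0,0],"hand":-1},{"xyz":[-137,-98,8],"delta_rot":[0,0,0],"hand":-1},{"xyz":[-182,-130,10],"delta_rot":[0,0,0],"hand":-1},{"xyz":[-227,-163,12],"delta_rot":[0,0,0],"hand":-1}]'; python3 - <<'E'
from h import *
print(totool((.518,.167,.18)))
im=vision.capture("wrist");cv2.imwrite("pics/w1.png",im[...,::-1]);m=vision.camera_model("wrist");print(m)
print(proj(m,(.518,.167,.025)))
E
```

```text
time_s: 0.72
position: [0.3432, 0.3833, 0.1923]
tcp_rot: [[-0.964, 0.265, -0.0], [0.265, 0.964, -0.0], [0.0, -0.0, -1.0]]
force: [0.9, -0.5, 0.0]
opening: 0.995
grasp_force: 0.0
time_s: 1.35
position: [0.5188, 0.1658, 0.1803]
tcp_rot: [[-0.964, 0.266, -0.001], [0.266, 0.964, 0.0], [0.001, -0.0, -1.0]]
force: [0.4, 0.2, -0.5]
opening: 1.002
grasp_force: 0.0
[1.1 0.9 0.3]
{'camera_matrix': array([[305.89886731,   0.        , 320.24307894],
       [  0.        , 305.89886731, 197.31827733],
       [  0.        ,   0.        ,   1.        ]]), 'camera_from_world': array([[ 0.26891547,  0.96315691, -0.00363917, -0.29547807],
       [-0.91899215,  0.25544982, -0.30033117,  0.47070952],
       [-0.28833641,  0.08410807,  0.95382805, -0.23074732],
       [ 0.        ,  0.        ,  0.        ,  1.        ]])}
(np.float64(324.333818325505), np.float64(170.65964437544648))
```

View pics/w1.png

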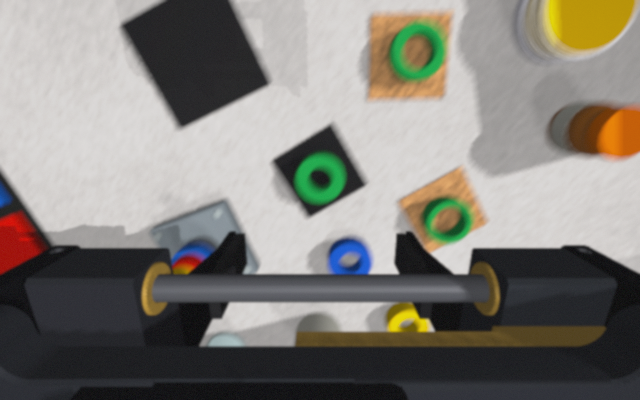

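Wrist view: the target collar is at (320,178), and its thick wall suggests the 27 mm bore. The gauge is at the lower left, near (195,255).

```bash
python3 - <<'E'
from h import *
m=vision.camera_model("wrist");im=cv2.imread("pics/w1.png")[...,::-1].copy()
h=cv2.cvtColor(im,cv2.COLOR_RGB2HSV);k=cv2.inRange(h,np.array((45,90,40)),np.array((75,255,255)))
cs,hi=cv2.findContours(k,cv2.RETR_CCOMP,cv2.CHAIN_APPROX_NONE)
for c,q in zip(cs,hi[0]):
    if cv2.contourArea(c)>60:
        (u,v),a,_=cv2.fitEllipse(c);print(q[3],round(u,1),round(v,1),a,plane(m,u,v,.014).round(4),plane(m,u,v,.025).round(4))
E
```

```text
-1 446.9 219.7 (43.00679397583008, 48.44102096557617) [0.6188 0.2936 0.014 ] [0.6133 0.2901 0.025 ]
0 446.1 219.2 (22.091848373413086, 32.64540100097656) [0.6179 0.2928 0.014 ] [0.6124 0.2894 0.025 ]
-1 319.8 177.7 (51.183746337890625, 56.65327072143555) [0.527  0.1592 0.014 ] [0.5244 0.16   0.025 ]
2 319.8 177.4 (12.52700138092041, 18.083894729614258) [0.5267 0.1593 0.014 ] [0.5241 0.16   0.025 ]
-1 416.9 51.2 (52.97266387939453, 59.242881774902344) [0.4248 0.2917 0.014 ] [0.4255 0.2883 0.025 ]
4 416.7 51.4 (29.407974243164062, 34.94099426269531) [0.4249 0.2914 0.014 ] [0.4255 0.288  0.025 ]
```

```bash
cat >> h.py <<'E'
def green(n,z=.014,crop=None):
    m=vision.camera_model(n);im=vision.capture(n)
    h=cv2.cvtColor(im,cv2.COLOR_RGB2HSV);k=cv2.inRange(h,np.array((45,90,40)),np.array((75,255,255)))
    cs,hi=cv2.findContours(k,cv2.RETR_CCOMP,cv2.CHAIN_APPROX_NONE)
    for c,q in zip(cs,hi[0]):
        if cv2.contourArea(c)>25:
            (u,v),a,_=cv2.fitEllipse(c);p=plane(m,u,v,z)
            if .3<p[0]<.8 and -.4<p[1]<.4: print(n,q[3],round(u,1),round(v,1),np.round(a,1),p.round(4))
    return im,m
E
python3 - <<'E'
from h import *
print(bot.read_state()["position"])
for n in("wrist","side","top"):green(n)
E
```

```text
[0.5248356 0.1603599 0.1804149]
wrist -1 454.2 210.0 [45.8 50.6] [0.6086 0.3039 0.014 ]
wrist 0 453.3 209.7 [22.6 32.4] [0.6079 0.3029 0.014 ]
wrist -1 325.9 167.6 [51.5 51.9] [0.5174 0.1691 0.014 ]
wrist 2 325.9 167.0 [18.1 20.2] [0.5167 0.1693 0.014 ]
wrist -1 425.2 37.6 [54.3 64.8] [0.4146 0.3021 0.014 ]
wrist 4 424.0 39.0 [28.4 34.3] [0.4155 0.3007 0.014 ]
side -1 286.9 189.6 [13.8 16.3] [0.5145 0.1689 0.014 ]
side -1 241.4 186.7 [12.6 14.4] [0.4151 0.3012 0.014 ]
side -1 279.6 159.4 [11.1 13.2] [0.6068 0.3034 0.014 ]
side 3 279.5 159.0 [4.4 7.8] [0.6082 0.3055 0.014 ]
top -1 259.8 194.9 [ 6.6 13.5] [0.4999 0.1718 0.014 ]
```

```bash
python3 -m handwheel '[{"xyz":[0,0,0],"delta_rot":[0,0,0],"hand":-1},{"xyz":[0,0,0],"delta_rot":[0,0,0],"hand":-1},{"xyz":[0,0,0],"delta_rot":[0,0,0],"hand":-1},{"xyz":[0,0,0],"delta_rot":[0,0,0],"hand":-1},{"xyz":[0,0,0],"delta_rot":[0,0,0],"hand":-1}]'; python3 - <<'E'
from h import *
im,m=green("wrist");cv2.imwrite("pics/w2.png",im[...,::-1])
# spindle: yellow/red/blue blobs in wrist
for n,lo,hi in(("y",(20,120,100),(35,255,255)),("r",(0,150,80),(8,255,255)),("b",(105,130,60),(125,255,255))):
    for c in blobs(im,lo,hi):
        (u,v),a,_=cv2.minAreaRect(c);print(n,round(u),round(v),np.round(a))
print(totool((.517,.169,.037)))
E
```

```text
time_s: 2.17
position: [0.5179, 0.1677, 0.1807]
tcp_rot: [[-0.964, 0.265, 0.0], [0.265, 0.964, -0.0], [-0.0, 0.0, -1.0]]
force: [0.6, 0.3, 0.3]
opening: 1.003
grasp_force: 0.0
wrist -1 447.8 217.8 [45.3 49.7] [0.6084 0.3035 0.014 ]
wrist 0 447.0 217.5 [22.2 31.8] [0.6078 0.3026 0.014 ]
wrist -1 320.6 175.8 [51.  51.5] [0.5173 0.1686 0.014 ]
wrist 2 320.7 175.3 [17.5 20.3] [0.5168 0.1689 0.014 ]
wrist -1 418.4 48.8 [53.6 62.6] [0.4145 0.3016 0.014 ]
wrist 4 417.2 50.0 [28.3 33.9] [0.4153 0.3002 0.014 ]
y 465 336 [29. 10.]
y 356 338 [11. 22.]
y 330 338 [11. 20.]
y 305 338 [12. 14.]
y 412 323 [42. 75.]
y 494 290 [47. 10.]
y 182 269 [19.  8.]
y 154 288 [26. 52.]
y 592 25 [50. 91.]
r 188 260 [30. 14.]
r 12 239 [51. 52.]
b 192 250 [19. 44.]
b 350 255 [38. 42.]
b 6 193 [12. 24.]
[  1.3   1.1 143.7]
```

```bash
python3 -m handwheel '[{"xyz":[1,1,40],"delta_rot":[0,0,0],"hand":-1},{"xyz":[1,1,85],"delta_rot":[0,0,0],"hand":-1},{"xyz":[1,1,125],"delta_rot":[0,0,0],"hand":-1},{"xyz":[1,1,140],"delta_rot":[0,0,0],"hand":-1},{"xyz":[1,1,145],"delta_rot":[0,0,0],"hand":-1}]'; python3 -m handwheel '[{"xyz":[0,0,10],"delta_rot":[0,0,0],"hand":-1},{"xyz":[0,0,20],"delta_rot":[0,0,0],"hand":-1},{"xyz":[0,0,20],"delta_rot":[0,0,0],"hand":-1},{"xyz":[0,0,20],"delta_rot":[0,0,0],"hand":-1},{"xyz":[0,0,20],"delta_rot":[0,0,0],"hand":-1}]'; python3 -m handwheel '[{"xyz":[0,0,0],"delta_rot":[0,0,0],"hand":1},{"xyz":[0,0,0],"delta_rot":[0,0,0],"hand":1},{"xyz":[0,0,0],"delta_rot":[0,0,0],"hand":1},{"xyz":[0,0,0],"delta_rot":[0,0,0],"hand":1},{"xyz":[0,0,0],"delta_rot":[0,0,0],"hand":1}]'
```

```text
time_s: 2.85
position: [0.5174, 0.1686, 0.0353]
tcp_rot: [[-0.964, 0.266, -0.001], [0.266, 0.964, -0.0], [0.001, -0.0, -1.0]]
force: [1.1, 0.3, 0.5]
opening: 0.997
grasp_force: 0.0
time_s: 3.48
position: [0.5177, 0.1687, 0.0161]
tcp_rot: [[-0.964, 0.266, 0.001], [0.266, 0.964, 0.0], [-0.001, 0.0, -1.0]]
force: [0.0, 0.1, 0.1]
opening: 0.994
grasp_force: 0.0
time_s: 4.1
position: [0.5173, 0.1686, 0.0156]
tcp_rot: [[-0.964, 0.266, -0.0], [0.266, 0.964, -0.0], [0.0, -0.0, -1.0]]
force: [-0.8, -0.3, 0.1]
opening: 0.519
grasp_force: 0.0
```

```bash
python3 - <<'E'
from h import *
# gauge from initial top & side, by triangulation of spindle blobs
def tri(ms):
    A=np.zeros((3,3));b=np.zeros(3)
    for m,u,v in ms:
        o,d=ray(m,u,v);d/=np.linalg.norm(d);P=np.eye(3)-d[:,None]*d;A+=P;b+=P@o
    return np.linalg.solve(A,b)
T,S=[vision.camera_model(n) for n in("top","side")]
ti,si=[cv2.imread(f"pics/{n}0.png")[...,::-1].copy() for n in("top","side")]
for n,lo,hi in(("y",(20,100,90),(35,255,255)),("r",(0,120,70),(10,255,255)),("b",(105,100,50),(128,255,255))):
    for im,nm,x0,x1,y0,y1 in((ti,"t",300,340,150,190),(si,"s",312,350,170,218)):
        for c in blobs(im,lo,hi,3):
            x,y,w,h=cv2.boundingRect(c)
            if x0<x<x1 and y0<y<y1: print(n,nm,x,y,w,h,plane(T if nm=="t" else S,x+w/2-.5,y+h/2-.5,dict(y=.09,r=.068,b=.05)[n]).round(4))
cv2.imwrite("pics/g.png",cv2.resize(np.hstack([ti[145:200,290:350],si[170:225,300:360]])[...,::-1],None,fx=6,fy=6,interpolation=cv2.INTER_NEAREST))
E
```

```text
y t 313 167 9 6 [0.563  0.0074 0.09  ]
y s 327 187 8 6 [0.564  0.0065 0.09  ]
r s 327 192 9 6 [0.5637 0.0037 0.068 ]
b t 310 162 17 17 [0.569  0.0054 0.05  ]
b s 324 194 14 11 [0.5597 0.0023 0.05  ]
```

View pics/g.png

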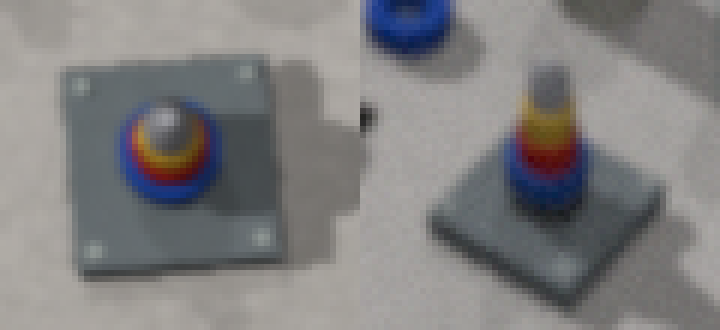

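Crop: the spindle stands upright on the grey base, with the blue flange circle around (318,170) in the top view. I'll check the grip next.

```bash
python3 -m handwheel '[{"xyz":[0,0,0],"delta_rot":[0,0,0],"hand":1},{"xyz":[0,0,0],"delta_rot":[0,0,0],"hand":1},{"xyz":[0,0,0],"delta_rot":[0,0,0],"hand":1},{"xyz":[0,0,0],"delta_rot":[0,0,0],"hand":1},{"xyz":[0,0,0],"delta_rot":[0,0,0],"hand":1}]';  python3 - <<'E'
from h import *
im=vision.capture("wrist");cv2.imwrite("pics/w3.png",im[...,::-1]);print(bot.read_state()["opening"])
E
```

```text
time_s: 4.72
position: [0.5173, 0.1686, 0.0156]
tcp_rot: [[-0.964, 0.266, -0.0], [0.266, 0.964, 0.0], [0.0, 0.0, -1.0]]
force: [0.1, -0.1, 0.5]
opening: 0.02
grasp_force: 0.0
0.01124485664359384
```

View pics/w3.png

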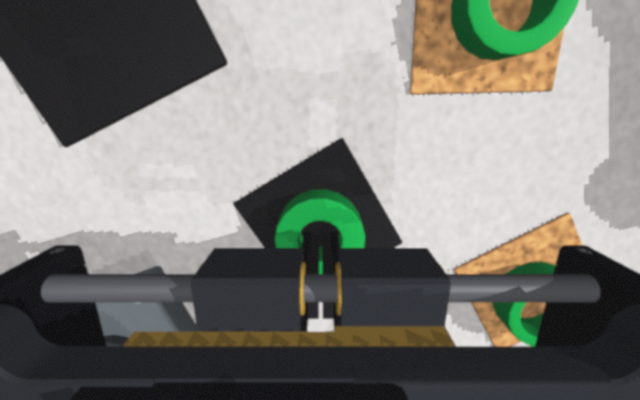

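The wrist view shows the fingers shut at (320,240) over or beside the collar, so the grasp missed. I'll check tip_extent and project the TCP into the image.

```bash
python3 - <<'E'
from h import *
s=bot.read_state();print(bot.tip_extent,s["position"],[k for k in dir(bot) if k[0]!='_'])
m=vision.camera_model("wrist");p=s["position"];R=s["tcp_rot"]
for d in(-.05,-.011,0,.008,.03):print(d,proj(m,p+R[:,2]*d))
for z in(.003,.025):
  for dx in(-.028,.028): print(z,dx,proj(m,np.array([.5172,.1688,z])+R[:,0]*dx))
green("wrist",.025);green("side");green("top")
E
```

```text
0.008 [0.51733609 0.1686161  0.01565137] ['PlanningError', 'read_state', 'tip_extent']
-0.05 (np.float64(318.91059926325613), np.float64(278.58055363964223))
-0.011 (np.float64(319.26550223682983), np.float64(243.45495453573113))
0 (np.float64(319.34125736376245), np.float64(235.95728780190066))
0.008 (np.float64(319.391450849976), np.float64(230.9895180010082))
0.03 (np.float64(319.5119053577078), np.float64(219.0678462656537))
0.003 -0.028 (np.float64(319.6455656676353), np.float64(264.6278784544596))
0.003 0.028 (np.float64(319.6053678096512), np.float64(188.4154729837274))
0.025 -0.028 (np.float64(319.53342820268523), np.float64(281.95625843543195))
0.025 0.028 (np.float64(319.4782292100565), np.float64(198.39468270114912))
wrist -1 520.2 321.0 [31.7 56.4] [0.6084 0.2827 0.025 ]
wrist -1 534.6 268.6 [11.  50.4] [0.5708 0.2946 0.025 ]
wrist -1 320.4 264.4 [ 4.8 33.2] [0.5322 0.1652 0.025 ]
wrist -1 319.8 222.8 [65.8 92.8] [0.5051 0.1723 0.025 ]
wrist -1 507.6 23.9 [ 62.6 128.6] [0.4273 0.2909 0.025 ]
side -1 286.3 190.6 [11.8 16.1] [0.5094 0.1671 0.014 ]
side -1 241.4 186.8 [12.6 14.3] [0.4152 0.3008 0.014 ]
top -1 215.9 150.0 [ 5.5 13.6] [0.6289 0.3045 0.014 ]
```

```bash
python3 - <<'E'
from h import *
m=vision.camera_model("wrist");R=bot.read_state()["tcp_rot"]
for z in(.003,.025):
    a=[proj(m,np.array([.5172,.1688,z])+R[:,1]*d) for d in(-.028,.028)];print(z,np.round(a,1))
im=cv2.imread("pics/w3.png")[...,::-1].copy()
h=cv2.cvtColor(im,cv2.COLOR_RGB2HSV);k=cv2.inRange(h,np.array((45,90,40)),np.array((75,255,255)))
for r in range(186,250,6):
    x=np.flatnonzero(k[r,240:400])+240;print(r,x.min() if len(x) else 0,x.max() if len(x) else 0, len(x))
cv2.imwrite("pics/c.png",cv2.resize(im[170:350,220:420][...,::-1],None,fx=3,fy=3))
E
```

```text
0.003 [[278.6 228. ]
 [360.7 228. ]]
0.025 [[273.8 242. ]
 [365.2 242. ]]
186 0 0 0
192 303 338 36
198 293 347 55
204 286 353 68
210 283 357 75
216 280 360 81
222 277 362 77
228 275 364 59
234 274 365 57
240 274 365 58
246 275 365 57
```

View pics/c.png

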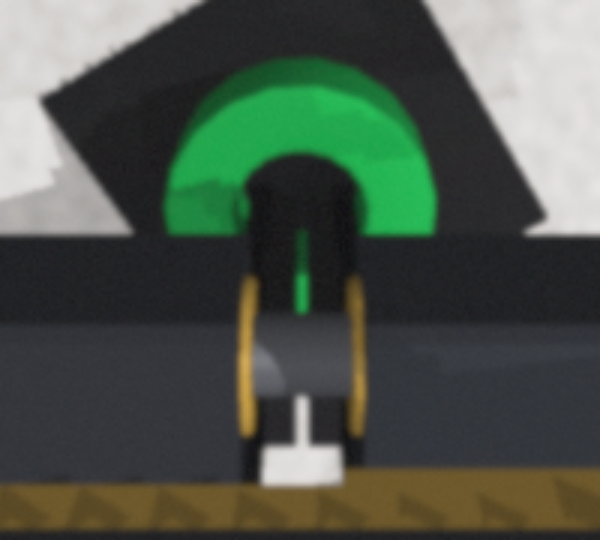

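The collar sits exactly where predicted, so the fingers must have shut above it or in front of it. I'll compare the fingertips in the open image with their projected positions.

```bash
python3 -m handwheel '[{"xyz":[0,0,0],"delta_rot":[0,0,0],"hand":-1},{"xyz":[0,0,0],"delta_rot":[0,0,0],"hand":-1},{"xyz":[0,0,0],"delta_rot":[0,0,0],"hand":-1},{"xyz":[0,0,0],"delta_rot":[0,0,0],"hand":-1},{"xyz":[0,0,0],"delta_rot":[0,0,0],"hand":-1}]'; python3 -m handwheel '[{"xyz":[0,0,0],"delta_rot":[0,0,0],"hand":-1},{"xyz":[0,0,0],"delta_rot":[0,0,0],"hand":-1},{"xyz":[0,0,0],"delta_rot":[0,0,0],"hand":-1},{"xyz":[0,0,0],"delta_rot":[0,0,0],"hand":-1},{"xyz":[0,0,0],"delta_rot":[0,0,0],"hand":-1}]'; python3 - <<'E'
from h import *
s=bot.read_state();m=vision.camera_model("wrist");im=vision.capture("wrist")[...,::-1].copy();p=s["position"];R=s["tcp_rot"]
o=cv2.resize(im[150:350,160:480],None,fx=2.5,fy=2.5)
for d,c in((.008,(0,0,255)),(-.011,(255,0,255)),(-.025,(0,255,255))):
  for sy in(-1,1):
    q=[proj(m,p+R@np.array([sx*.0095,sy*yy,d])) for sx,yy in((-1,.0435),(1,.0435),(1,.0585),(-1,.0585))]
    cv2.polylines(o,[((np.array(q)-[160,150])*2.5).astype(np.int32)],True,c,1)
cv2.imwrite("pics/o.png",o)
E
```

```text
time_s: 5.55
position: [0.5173, 0.1687, 0.0156]
tcp_rot: [[-0.964, 0.266, -0.0], [0.266, 0.964, -0.0], [0.0, -0.0, -1.0]]
force: [-1.0, 0.0, -0.6]
opening: 0.485
grasp_force: 0.0
time_s: 6.18
position: [0.5173, 0.1686, 0.0156]
tcp_rot: [[-0.964, 0.266, -0.0], [0.266, 0.964, 0.0], [0.0, -0.0, -1.0]]
force: [0.5, -0.4, 0.4]
opening: 0.983
grasp_force: 0.0
```

View pics/o.png

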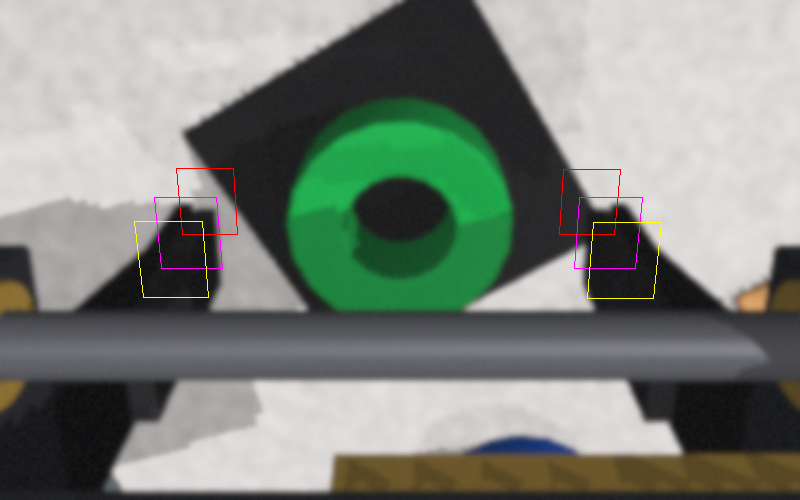

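Projection check: the real fingertips (crop about (190,205) and (615,205)) lie about 13 mm behind the TCP, not 8 mm ahead. The fingers therefore shut about 4 mm above the collar. I'll go about 18 mm lower, watching the force.

```bash
python3 -m handwheel '[{"xyz":[0,0,3],"delta_rot":[0,0,0],"hand":-1},{"xyz":[0,0,6],"delta_rot":[0,0,0],"hand":-1},{"xyz":[0,0,9],"delta_rot":[0,0,0],"hand":-1},{"xyz":[0,0,10],"delta_rot":[0,0,0],"hand":-1},{"xyz":[0,0,10],"delta_rot":[0,0,0],"hand":-1}]'
```

```text
time_s: 6.85
position: [0.5173, 0.1686, 0.0055]
tcp_rot: [[-0.964, 0.266, -0.0], [0.266, 0.964, -0.0], [0.0, -0.0, -1.0]]
force: [-0.7, -0.2, -0.1]
opening: 1.0
grasp_force: 0.0
```

```bash
python3 -m handwheel '[{"xyz":[0,0,2],"delta_rot":[0,0,0],"hand":-1},{"xyz":[0,0,4],"delta_rot":[0,0,0],"hand":-1},{"xyz":[0,0,6],"delta_rot":[0,0,0],"hand":-1},{"xyz":[0,0,8],"delta_rot":[0,0,0],"hand":-1},{"xyz":[0,0,8],"delta_rot":[0,0,0],"hand":1}]';python3 -m handwheel '[{"xyz":[0,0,0],"delta_rot":[0,0,0],"hand":1},{"xyz":[0,0,0],"delta_rot":[0,0,0],"hand":1},{"xyz":[0,0,0],"delta_rot":[0,0,0],"hand":1},{"xyz":[0,0,0],"delta_rot":[0,0,0],"hand":1},{"xyz":[0,0,0],"delta_rot":[0,0,0],"hand":1}]'
```

```text
time_s: 7.48
position: [0.5172, 0.1686, -0.0026]
tcp_rot: [[-0.964, 0.266, -0.0], [0.266, 0.964, -0.0], [0.0, -0.0, -1.0]]
force: [-0.5, -0.3, 0.0]
opening: 0.951
grasp_force: 0.0
time_s: 8.1
position: [0.5174, 0.1686, -0.0023]
tcp_rot: [[-0.964, 0.266, 0.0], [0.266, 0.964, -0.0], [-0.0, 0.0, -1.0]]
force: [0.4, -0.2, 0.2]
opening: 0.638
grasp_force: 30.0
```

```bash
python3 -m handwheel '[{"xyz":[0,0,-25],"delta_rot":[0,0,0],"hand":1},{"xyz":[0,0,-70],"delta_rot":[0,0,0],"hand":1},{"xyz":[0,0,-120],"delta_rot":[0,0,0],"hand":1},{"xyz":[0,0,-170],"delta_rot":[0,0,0],"hand":1},{"xyz":[-20,-17,-200],"delta_rot":[0,0,0],"hand":1}]';python3 -m handwheel '[{"xyz":[-35,-30,0],"delta_rot":[0,0,0],"hand":1},{"xyz":[-75,-65,0],"delta_rot":[0,0,0],"hand":1},{"xyz":[-115,-100,0],"delta_rot":[0,0,0],"hand":1},{"xyz":[-135,-115,0],"delta_rot":[0,0,0],"hand":1},{"xyz":[-140,-119,0],"delta_rot":[0,0,0],"hand":1}]'; python3 -m handwheel '[{"xyz":[0,0,0],"delta_rot":[0,0,0],"hand":1},{"xyz":[0,0,0],"delta_rot":[0,0,0],"hand":1},{"xyz":[0,0,0],"delta_rot":[0,0,0],"hand":1},{"xyz":[0,0,0],"delta_rot":[0,0,0],"hand":1},{"xyz":[0,0,0],"delta_rot":[0,0,0],"hand":1}]'; python3 - <<'E'
from h import *
m=vision.camera_model("wrist");im=vision.capture("wrist");cv2.imwrite("pics/w5.png",im[...,::-1])
np.save("w5.npy",m["camera_from_world"])
for z in(.022,.058,.132):print(z,proj(m,(.568,.005,z)))
E
```

```text
time_s: 8.72
position: [0.5318, 0.1479, 0.2002]
tcp_rot: [[-0.965, 0.263, 0.002], [0.263, 0.965, 0.001], [-0.002, 0.001, -1.0]]
force: [0.2, -0.1, -0.9]
opening: 0.632
grasp_force: 30.0
time_s: 9.35
position: [0.6359, -0.0065, 0.1971]
tcp_rot: [[-0.963, 0.268, -0.001], [0.268, 0.963, 0.0], [0.001, -0.0, -1.0]]
force: [-0.8, 0.1, -0.3]
opening: 0.635
grasp_force: 30.0
time_s: 9.98
position: [0.6354, -0.0046, 0.1978]
tcp_rot: [[-0.964, 0.265, 0.0], [0.265, 0.964, -0.0], [-0.0, 0.0, -1.0]]
force: [0.4, 0.1, -0.8]
opening: 0.635
grasp_force: 30.0
0.022 (np.float64(312.3414324327607), np.float64(116.23673705978258))
0.058 (np.float64(311.41622070048595), np.float64(117.67150326614112))
0.132 (np.float64(308.6796684037076), np.float64(121.9151943266698))
```

View pics/w5.png

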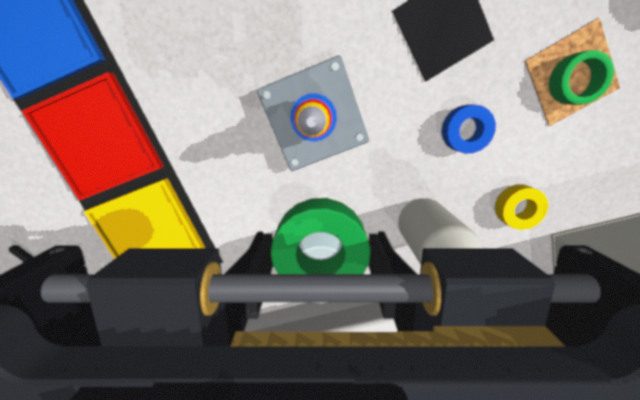

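The collar is held at (320,240). The gauge is seen almost straight down, with its spindle at (313,118), and the sample collar's wall confirms the small bore. Next I'll fit the band circles.

```bash
python3 - <<'E'
from h import *
m=vision.camera_model("wrist");m["camera_from_world"]=np.load("w5.npy")
im=cv2.imread("pics/w5.png")[...,::-1].copy()
h=cv2.cvtColor(im,cv2.COLOR_RGB2HSV)[90:150,280:345]
col={"b":((105,110,40),(130,255,255),.058),"r+y":((0,110,70),(35,255,255),.077),"y":((14,110,70),(35,255,255),.099)}
for n,(lo,hi,z) in col.items():
    k=cv2.inRange(h,np.array(lo),np.array(hi))
    c=max(cv2.findContours(k,cv2.RETR_EXTERNAL,cv2.CHAIN_APPROX_NONE)[0],key=cv2.contourArea)
    (u,v),a,_=cv2.fitEllipse(cv2.convexHull(c));u+=280;v+=90
    print(n,round(u,1),round(v,1),np.round(a,1),plane(m,u,v,z).round(4))
# base plate by colour: min-area rect
hh=cv2.cvtColor(im,cv2.COLOR_RGB2HSV);k=cv2.inRange(hh,np.array((95,25,90)),np.array((115,110,200)));k=cv2.morphologyEx(k,cv2.MORPH_OPEN,np.ones((5,5)))
k[:, :240]=0;k[:,385:]=0;k[190:]=0
c=max(cv2.findContours(k,cv2.RETR_EXTERNAL,cv2.CHAIN_APPROX_NONE)[0],key=cv2.contourArea)
r=cv2.minAreaRect(c);print(r,plane(m,*r[0],.022).round(4))
# held collar: bore centre (front image)
cs,hi=cv2.findContours(cv2.inRange(hh,np.array((45,90,40)),np.array((75,255,255))),cv2.RETR_CCOMP,cv2.CHAIN_APPROX_NONE)
z=bot.read_state()["position"][2]+.0055
for c,q in zip(cs,hi[0]):
    if cv2.contourArea(c)>100:
        (u,v),a,_=cv2.fitEllipse(c);print(q[3],round(u,1),round(v,1),np.round(a,1),plane(m,u,v,z+.022).round(4),plane(m,u,v,z+.011).round(4))
print(bot.read_state()["position"])
E
```

```text
b 313.1 116.8 [46.9 48.5] [0.5676 0.0069 0.058 ]
r+y 312.5 118.2 [34.8 35.9] [0.5681 0.0067 0.077 ]
y 312.4 118.4 [33.3 34.4] [0.5675 0.0073 0.099 ]
((314.17645263671875, 113.92713928222656), (88.48799133300781, 87.02123260498047), 67.5572509765625) [0.5661 0.0077 0.022 ]
-1 320.2 240.7 [ 79.4 103.6] [ 0.6263 -0.0015  0.2252] [ 0.6313 -0.0029  0.2142]
0 320.1 245.7 [29. 43.] [ 0.6292 -0.0024  0.2252] [ 0.6344 -0.0038  0.2142]
-1 581.6 77.3 [49.5 67.5] [0.5782 0.1383 0.2252] [0.5797 0.1469 0.2142]
2 580.0 77.9 [21.6 34.5] [0.5782 0.1375 0.2252] [0.5797 0.1461 0.2142]
[ 0.63542661 -0.00472127  0.1977425 ]
```

```bash
python3 - <<'E'
from h import *
s=bot.read_state();m=vision.camera_model("wrist");R=s["tcp_rot"];p=s["position"]
for z in(.0055,.0275):
    print([np.round(proj(m,p+R@np.array([x,y,0])+[0,0,z]),1) for x,y in((.028,0),(0,.028),(0,-.028))])
im=cv2.imread("pics/w5.png")[...,::-1].copy();k=cv2.inRange(cv2.cvtColor(im,cv2.COLOR_RGB2HSV),np.array((45,90,40)),np.array((75,255,255)))[:,240:400]
ys,xs=np.nonzero(k);print(ys.min(),xs.min()+240,xs.max()+240)
print(totool((.5677,.0069,p[2])))
E
python3 -m handwheel '[{"xyz":[25,-3,0],"delta_rot":[0,0,0],"hand":1},{"xyz":[50,-5,0],"delta_rot":[0,0,0],"hand":1},{"xyz":[68.5,-7,0],"delta_rot":[0,0,0],"hand":1},{"xyz":[68.5,-7,-0],"delta_rot":[0,0,0],"hand":1},{"xyz":[68.5,-7,20],"delta_rot":[0,0,0],"hand":1}]';python3 -m handwheel '[{"xyz":[0,0,20],"delta_rot":[0,0,0],"hand":1},{"xyz":[0,0,36],"delta_rot":[0,0,0],"hand":1},{"xyz":[0,0,36],"delta_rot":[0,0,0],"hand":1},{"xyz":[0,0,36],"delta_rot":[0,0,0],"hand":1},{"xyz":[0,0,36],"delta_rot":[0,0,0],"hand":1}]'; python3 -c "
from h import *
p=bot.read_state()['position'];print(p,totool((.5677,.0069,p[2])),bot.read_state()['force'])
cv2.imwrite('pics/w6.png',vision.capture('wrist')[...,::-1])"
```

```text
[array([319.3, 196.8]), array([364.2, 239.6]), array([274.6, 239.6])]
[array([319.1, 208.9]), array([369.5, 256.5]), array([268.9, 256.4])]
199 270 371
[68.4 -6.8 -0. ]
time_s: 10.65
position: [0.5704, 0.0059, 0.1793]
tcp_rot: [[-0.964, 0.266, 0.006], [0.266, 0.964, -0.001], [-0.007, 0.001, -1.0]]
force: [-0.4, 0.0, -1.3]
opening: 0.637
grasp_force: 30.0
time_s: 11.28
position: [0.5683, 0.0064, 0.1425]
tcp_rot: [[-0.964, 0.266, 0.002], [0.266, 0.964, -0.0], [-0.002, 0.0, -1.0]]
force: [0.1, 0.1, -1.3]
opening: 0.637
grasp_force: 30.0
[0.56833531 0.00635018 0.14245977] [ 0.8  0.4 -0. ] [ 0.11661622  0.05327061 -1.27874789]
```

```bash
python3 -m handwheel '[{"xyz":[0,0,0],"delta_rot":[0,0,0],"hand":1},{"xyz":[0,0,6],"delta_rot":[0,0,0],"hand":1},{"xyz":[0,0,12],"delta_rot":[0,0,0],"hand":1},{"xyz":[0,0,18],"delta_rot":[0,0,0],"hand":1},{"xyz":[0,0,22],"delta_rot":[0,0,0],"hand":1}]';python3 -c "
from h import *
s=bot.read_state();p=s['position'];print(p,totool((.5677,.0069,p[2])),s['force'],s['moment'])"
```

```text
time_s: 11.95
position: [0.5673, 0.0065, 0.1189]
tcp_rot: [[-0.964, 0.266, -0.001], [0.266, 0.964, 0.0], [0.001, -0.0, -1.0]]
force: [0.3, 0.7, -2.2]
opening: 0.633
grasp_force: 30.0
[0.56725774 0.00653295 0.11891986] [-0.3  0.5 -0. ] [ 0.29962874  0.69837641 -2.20099052] [ 0.00647382  0.02233774 -0.01389868]
```

```bash
python3 -m handwheel '[{"xyz":[0,0,2],"delta_rot":[0,0,0],"hand":1},{"xyz":[0,0,4],"delta_rot":[0,0,0],"hand":1},{"xyz":[0,0,6],"delta_rot":[0,0,0],"hand":1},{"xyz":[0,0,8],"delta_rot":[0,0,0],"hand":1},{"xyz":[0,0,8],"delta_rot":[0,0,0],"hand":1}]'
```

```text
time_s: 12.58
position: [0.5675, 0.0065, 0.1116]
tcp_rot: [[-0.964, 0.266, -0.0], [0.266, 0.964, 0.0], [0.0, -0.0, -1.0]]
force: [-1.2, -0.1, -1.6]
opening: 0.633
grasp_force: 30.0
```

```bash
python3 -m handwheel '[{"xyz":[0,0.3,2],"delta_rot":[0,0,0],"hand":1},{"xyz":[0,0.3,5],"delta_rot":[0,0,0],"hand":1},{"xyz":[0,0.3,8],"delta_rot":[0,0,0],"hand":1},{"xyz":[0,0.3,11],"delta_rot":[0,0,0],"hand":1},{"xyz":[0,0.3,12],"delta_rot":[0,0,0],"hand":1}]'
```

```text
time_s: 13.2
position: [0.5675, 0.0068, 0.0994]
tcp_rot: [[-0.964, 0.266, -0.0], [0.266, 0.964, 0.0], [0.0, -0.0, -1.0]]
force: [-0.5, -1.0, -0.2]
opening: 0.637
grasp_force: 30.0
```

```bash
python3 -m handwheel '[{"xyz":[0,0,1],"delta_rot":[0,0,0],"hand":1},{"xyz":[0,0,2],"delta_rot":[0,0,0],"hand":1},{"xyz":[0,0,3],"delta_rot":[0,0,0],"hand":1},{"xyz":[0,0,4],"delta_rot":[0,0,0],"hand":1},{"xyz":[0,0,5],"delta_rot":[0,0,0],"hand":1}]'
```

```text
time_s: 13.82
position: [0.5681, 0.0066, 0.0949]
tcp_rot: [[-0.964, 0.265, 0.001], [0.265, 0.964, -0.0], [-0.001, -0.0, -1.0]]
force: [0.7, -0.9, 2.6]
opening: 0.633
grasp_force: 30.0
```

```bash
python3 -m handwheel '[{"xyz":[0,0,0.5],"delta_rot":[0,0,0],"hand":1},{"xyz":[0,0,1],"delta_rot":[0,0,0],"hand":1},{"xyz":[0,0,1.5],"delta_rot":[0,0,0],"hand":1},{"xyz":[0,0,2],"delta_rot":[0,0,0],"hand":1},{"xyz":[0,0,2],"delta_rot":[0,0,0],"hand":1}]'
```

```text
time_s: 14.45
position: [0.5682, 0.0066, 0.0933]
tcp_rot: [[-0.964, 0.265, 0.001], [0.265, 0.964, -0.0], [-0.001, -0.0, -1.0]]
force: [0.2, -0.8, 5.4]
opening: 0.633
grasp_force: 30.0
```

```bash
python3 -m handwheel '[{"xyz":[0,0,0.5],"delta_rot":[0,0,0],"hand":1},{"xyz":[0,0,1],"delta_rot":[0,0,0],"hand":1},{"xyz":[0,0,1.5],"delta_rot":[0,0,0],"hand":1},{"xyz":[0,0,1.8],"delta_rot":[0,0,0],"hand":1},{"xyz":[0,0,1.8],"delta_rot":[0,0,0],"hand":1}]'; python3 -m handwheel '[{"xyz":[0,0,0],"delta_rot":[0,0,0],"hand":1},{"xyz":[0,0,0],"delta_rot":[0,0,0],"hand":1},{"xyz":[0,0,0],"delta_rot":[0,0,0],"hand":1},{"xyz":[0,0,0],"delta_rot":[0,0,0],"hand":1},{"xyz":[0,0,0],"delta_rot":[0,0,0],"hand":1}]'
```

```text
time_s: 15.08
position: [0.5682, 0.0066, 0.0919]
tcp_rot: [[-0.964, 0.265, 0.002], [0.265, 0.964, -0.001], [-0.002, -0.0, -1.0]]
force: [-1.5, -1.3, 8.7]
opening: 0.637
grasp_force: 30.0
time_s: 15.7
position: [0.5683, 0.0065, 0.0919]
tcp_rot: [[-0.964, 0.265, 0.002], [0.265, 0.964, -0.001], [-0.002, -0.0, -1.0]]
force: [-0.6, -1.2, 8.0]
opening: 0.634
grasp_force: 30.0
```

```bash
python3 -m handwheel '[{"xyz":[0,0,-5],"delta_rot":[0,0,0],"hand":1},{"xyz":[0,0,-12],"delta_rot":[0,0,0],"hand":1},{"xyz":[0,0,-24],"delta_rot":[0,0,0],"hand":1},{"xyz":[0,0,-45],"delta_rot":[0,0,0],"hand":1},{"xyz":[0,0,-80],"delta_rot":[0,0,0],"hand":1}]'; python3 -m handwheel '[{"xyz":[-20,-30,-15],"delta_rot":[0,0,0],"hand":1},{"xyz":[-50,-73,-15],"delta_rot":[0,0,0],"hand":1},{"xyz":[-82,-119,-15],"delta_rot":[0,0,0],"hand":1},{"xyz":[-114,-165,-15],"delta_rot":[0,0,0],"hand":1},{"xyz":[-140,-200,-15],"delta_rot":[0,0,0],"hand":1}]';  python3 -m handwheel '[{"xyz":[-6,-10,0],"delta_rot":[0,0,0],"hand":1},{"xyz":[-12,-19,0],"delta_rot":[0,0,0],"hand":1},{"xyz":[-12,-19,0],"delta_rot":[0,0,0],"hand":1},{"xyz":[-12,-19,0],"delta_rot":[0,0,0],"hand":1},{"xyz":[-12,-19,0],"delta_rot":[0,0,0],"hand":1}]'; python3 - <<'E'
from h import *
m=vision.camera_model("wrist");im=vision.capture("wrist");cv2.imwrite("pics/w7.png",im[...,::-1])
p=bot.read_state()["position"];print(p,totool((.6561,-.2453,p[2])))
for c in blobs(im,(20,120,100),(35,255,255),300): r=cv2.minAreaRect(c);print(r,plane(m,*r[0],.013).round(4))
# red tray gives pitch/centre check
for c in blobs(im,(0,150,80),(8,255,255),300): r=cv2.minAreaRect(c);print("red",r,plane(m,*r[0],.013).round(4))
E
```

```text
time_s: 16.32
position: [0.5659, 0.0072, 0.1706]
tcp_rot: [[-0.964, 0.266, -0.005], [0.266, 0.964, 0.001], [0.005, -0.0, -1.0]]
force: [0.5, -1.0, 0.4]
opening: 0.636
grasp_force: 30.0
time_s: 16.95
position: [0.6494, -0.2252, 0.186]
tcp_rot: [[-0.964, 0.267, -0.001], [0.267, 0.964, 0.0], [0.001, 0.0, -1.0]]
force: [0.1, -0.2, 0.2]
opening: 0.635
grasp_force: 30.0
time_s: 17.58
position: [0.6559, -0.2435, 0.1861]
tcp_rot: [[-0.964, 0.264, -0.0], [0.264, 0.964, 0.0], [0.0, 0.0, -1.0]]
force: [0.1, -0.4, 0.6]
opening: 0.634
grasp_force: 30.0
[ 0.65597107 -0.24369219  0.18607494] [-0.5 -1.5 -0. ]
((470.052734375, 333.1009826660156), (72.1335220336914, 12.561559677124023), 1.0416266918182373) [ 0.9291 -0.1007  0.013 ]
((208.91897583007812, 288.8775939941406), (18.02766227722168, 52.49748611450195), 3.3664605617523193) [ 0.7661 -0.4271  0.013 ]
((319.53619384765625, 173.23593139648438), (99.41383361816406, 103.45252227783203), 68.74949645996094) [ 0.6532 -0.2432  0.013 ]
((587.4073486328125, 15.234143257141113), (34.15324401855469, 44.420169830322266), 77.90524291992188) [0.5665 0.0644 0.013 ]
red ((562.590576171875, 23.0975341796875), (40.18919372558594, 36.56756591796875), 71.07535552978516) [0.5672 0.0397 0.013 ]
red ((278.4158935546875, 59.08137512207031), (120.45931243896484, 114.6031265258789), 68.33403778076172) [ 0.5223 -0.2526  0.013 ]
```

View pics/w7.png

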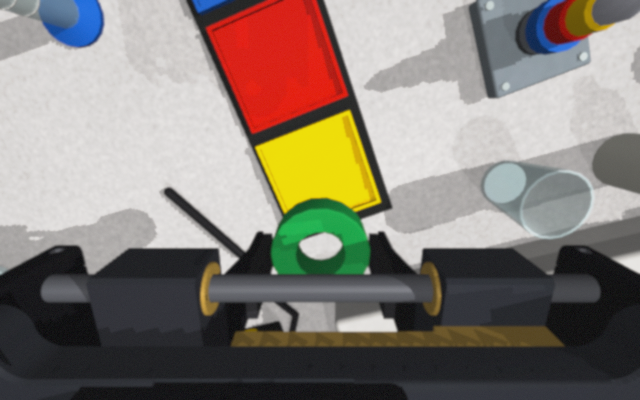

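Wrist view: the collar (320,240) is held just above the yellow tray, whose centre I estimate at (0.655,-0.244). The TCP is already over it.

```bash
python3 -m handwheel '[{"xyz":[0,0,40],"delta_rot":[0,0,0],"hand":1},{"xyz":[0,0,80],"delta_rot":[0,0,0],"hand":1},{"xyz":[0,0,120],"delta_rot":[0,0,0],"hand":1},{"xyz":[0,0,145],"delta_rot":[0,0,0],"hand":1},{"xyz":[0,0,155],"delta_rot":[0,0,0],"hand":1}]'; python3 -m handwheel '[{"xyz":[0,0,8],"delta_rot":[0,0,0],"hand":1},{"xyz":[0,0,16],"delta_rot":[0,0,0],"hand":1},{"xyz":[0,0,22],"delta_rot":[0,0,0],"hand":1},{"xyz":[0,0,26],"delta_rot":[0,0,0],"hand":1},{"xyz":[0,0,28],"delta_rot":[0,0,0],"hand":1}]'
```

```text
time_s: 18.25
position: [0.655, -0.2437, 0.029]
tcp_rot: [[-0.964, 0.265, -0.003], [0.265, 0.964, 0.002], [0.003, 0.001, -1.0]]
force: [-0.3, -0.8, -0.4]
opening: 0.637
grasp_force: 30.0
time_s: 18.88
position: [0.6561, -0.2448, 0.0028]
tcp_rot: [[-0.964, 0.266, 0.0], [0.266, 0.964, -0.0], [-0.0, -0.0, -1.0]]
force: [0.2, 0.5, -1.3]
opening: 0.637
grasp_force: 30.0
```

```bash
python3 -m handwheel '[{"xyz":[0,0,0.5],"delta_rot":[0,0,0],"hand":1},{"xyz":[0,0,1],"delta_rot":[0,0,0],"hand":1},{"xyz":[0,0,1],"delta_rot":[0,0,0],"hand":1},{"xyz":[0,0,1],"delta_rot":[0,0,0],"hand":-0.56},{"xyz":[0,0,1],"delta_rot":[0,0,0],"hand":-0.56}]'; python3 -m handwheel '[{"xyz":[0,0,0],"delta_rot":[0,0,0],"hand":-0.56},{"xyz":[0,0,0],"delta_rot":[0,0,0],"hand":-0.56},{"xyz":[0,0,0],"delta_rot":[0,0,0],"hand":-0.56},{"xyz":[0,0,-8],"delta_rot":[0,0,0],"hand":-0.56},{"xyz":[0,0,-20],"delta_rot":[0,0,0],"hand":-0.56}]';  python3 -m handwheel '[{"xyz":[0,0,-30],"delta_rot":[0,0,0],"hand":-0.56},{"xyz":[0,0,-70],"delta_rot":[0,0,0],"hand":-0.56},{"xyz":[0,0,-120],"delta_rot":[0,0,0],"hand":-0.56},{"xyz":[0,0,-150],"delta_rot":[0,0,0],"hand":-0.56},{"xyz":[0,0,-150],"delta_rot":[0,0,0],"hand":-0.56}]'; python3 -m handwheel '[{"xyz":[0,0,0],"delta_rot":[0,0,0],"hand":-0.56},{"xyz":[0,0,0],"delta_rot":[0,0,0],"hand":-0.56},{"xyz":[0,0,0],"delta_rot":[0,0,0],"hand":-0.56},{"xyz":[0,0,0],"delta_rot":[0,0,0],"hand":-0.56},{"xyz":[0,0,0],"delta_rot":[0,0,0],"hand":-0.56}]'; python3 - <<'E'
from h import *
im,m=green("wrist",.018);cv2.imwrite("pics/w8.png",im[...,::-1]);green("side");green("top")
E
```

```text
time_s: 19.5
position: [0.6562, -0.2448, 0.0021]
tcp_rot: [[-0.964, 0.266, 0.0], [0.266, 0.964, -0.0], [-0.0, -0.0, -1.0]]
force: [-0.5, 0.2, 0.2]
opening: 0.751
grasp_force: 0.0
time_s: 20.12
position: [0.6559, -0.2447, 0.0223]
tcp_rot: [[-0.964, 0.266, -0.0], [0.266, 0.964, 0.0], [0.0, 0.0, -1.0]]
force: [0.5, 0.6, -0.2]
opening: 0.781
grasp_force: 0.0
time_s: 20.75
position: [0.6582, -0.2459, 0.1766]
tcp_rot: [[-0.964, 0.265, 0.008], [0.265, 0.964, -0.004], [-0.008, -0.002, -1.0]]
force: [0.9, -0.6, 0.2]
opening: 0.78
grasp_force: 0.0
time_s: 21.38
position: [0.656, -0.2447, 0.1715]
tcp_rot: [[-0.964, 0.266, -0.001], [0.266, 0.964, 0.0], [0.001, 0.0, -1.0]]
force: [0.3, 0.1, 0.3]
opening: 0.782
grasp_force: 0.0
wrist -1 320.1 179.4 [48.4 49. ] [ 0.6561 -0.2445  0.018 ]
wrist 0 320.3 178.9 [22.1 25.1] [ 0.6556 -0.2441  0.018 ]
side -1 406.6 226.7 [14.3 15.7] [ 0.6583 -0.242   0.014 ]
side 0 406.8 226.5 [5. 7.] [ 0.6596 -0.2419  0.014 ]
side -1 241.4 186.8 [12.5 14.4] [0.4151 0.301  0.014 ]
side -1 279.6 159.4 [11.1 13.2] [0.6068 0.3034 0.014 ]
side 4 279.5 159.0 [4.4 7.8] [0.6082 0.3055 0.014 ]
top -1 214.2 222.9 [18.3 19.1] [0.4167 0.2992 0.014 ]
top 0 214.0 222.9 [11.6 12.1] [0.4166 0.2997 0.014 ]
top -1 216.3 156.4 [17.9 19. ] [0.6098 0.3023 0.014 ]
top 2 216.4 156.6 [12.8 13.9] [0.6093 0.3019 0.014 ]
```

View pics/w8.png

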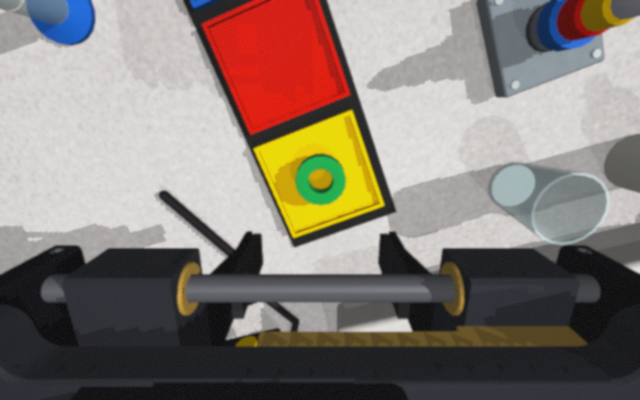

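The collar lies flat at (320,179), in the middle of the yellow tray and let go. The other two collars have not moved, so I'm handing in.

```bash
python3 -c "
from rig import workorder;print(workorder.hand_in())"
```

```text
the job is handed in; nothing more can be done
None
```

The green collar was stopped by the yellow band, pressed there with about 9–10 N, and laid flat and released in the yellow tray; the job is handed in, but no verdict was returned.

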